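# Refit the bowl of an air-line filter and lock its bayonet

## Robot

A 6-joint arm with a two-finger parallel gripper is mounted at the origin on the work surface. World frame = base frame: x ahead of the robot, y to its left, z up, the work surface at z = 0. Lengths are in m, angles in degrees, forces in N, time in s.
With the tool pointing down it reaches from about 0.275 to 0.975 m from the base axis. Payload 8.4 kg.
Tool frame: the origin (TCP) lies midway between the tips of the shut fingers; the grasp point (between the pads) lies 19 mm behind it; z points along the fingers, y is the line along which they close (so a half turn about z gives the same grasp; the last joint's range is limited). The gripper opens to 92 mm and grips with 3 to 60 N. Pads are 20 mm wide; open, the fingers measure 128 mm over their backs; the gripper's body (75 mm by 189 mm) begins 69 mm behind the grasp point.
Start: joints at [-68.835, 20.225, 93.587, -0, 66.188, -0.138], TCP at [0.227, -0.582, 0.215] pointing down, gripper open.
Joint ranges: [-150.9, 150.9], [-52.94, 120.26], [3.33, 152.33], [-74.26, 254.26], [0, 154.13], [-172.89, 172.89]. Speed limits (degrees/s): [127.2, 127.2, 159.86, 180, 180, 180].

## Interface

Orientations are given as a 3x3 rotation matrix whose columns are the frame's x, y, z axes.
In Python, from plant import get_state, read_camera, hand_in, look_for, tip_of gives the robot as it stands.
- The arm moves only by the tool drive_tool, never from a script. Its arguments are lists of equal length, an entry for each row: "travel": the shift along the world's x, y, z in cm, a list of three; "angular": the turn, a rotation vector about the world's x, y, z in rad, a list of three; "jaw": the opening, from 0 (shut) to 1 (fully open). In form: {"travel": [[tx, ty, tz], ...], "angular": [[ax, ay, az], ...], "jaw": [jaw, ...]}. A call has 1 to 8 rows; each row is the pose to reach, as a shift and turn from the pose commanded when the call began; what a row does not reach only later rows make up. A row lasts 1/10 s, in which the tool goes at most 50 mm and 8.59 degrees, less where a joint would pass 70% of its speed; a pose out of reach is approached as far as the arm can. A call with a gripper value outside its range is refused whole. The fingers move at their own pace and stop on an object; "newtons" is the grip in N (left out, the last holds). Time passes only in rows, so rows that repeat a pose let the fingers close. It gives the time, the measured TCP pose, the force, the opening and the grip force at its end, in the units of the state.
- get_state(): the state, without advancing time (a new reading comes with each control period).
- read_camera(name): name is "scene" or "top" or "wrist"; returns a dict with "frame" (384x512x3 uint8, red, green, blue), "mtx" (3x3 intrinsics, pixels), "origin" and "attitude" of the camera in the world. Camera axes: x right, y down, z forward; pixel columns grow to the right and rows downward; lengths in m; the calibration is good to about 2 mm. A picture is of the moment at which its call begins. There is no depth.
- hand_in(): hands the job in; it is judged then, once.
Trained networks look in the newest picture that a camera, given by its name, has taken for a name from the list of things; names that differ only in an ending like _2 or _b are one class to them, and where a whole thing is asked for, a point or a joint stands for the part that bears it (a point fixed in the world has none). Each returns a list of dicts, best first, with "p" (0 to 1); they miss things now and then, are a little off and sometimes report something else, mostly with a low value. They report only what shows in the picture. A call takes as long as a camera call. They do not tell look-alikes from the thing itself.
- look_for(camera, label): "centre" ([x, y, z] in m, in world coordinates, good to about 4 mm: the middle of the surface that is visible of it).
- tip_of(camera, label): "centre" ([x, y, z] in m, in world coordinates, good to about 4 mm: a listed point, or the origin of a listed thing).
The state is a dict: "time": time; "q": joint angles; "qvel": joint speeds; "effort": joint torques, N m; "ee_pos": TCP position; "eef_rot": TCP orientation; "contact_force": force on the tool from outside, world axes, zero at the start; "ft_torque": the same for the moment, N m; "width": finger opening in m; "gripper_force": force on a finger pad.
Only numpy, scipy, OpenCV 4.12 (cv2) and the standard library are available. Lean on these libraries where they do the work, as an engineer would, in place of code of your own. Each camera call takes 0.05 s, during which the arm holds its last target. There are 200 camera calls.

## Task

An air-line filter stands upside down in the vise. Take its bowl from the bench, lower it mouth down over the filter element with its lugs through the gaps in the socket, press it down against the spring seal and twist it clockwise (seen from above) about a quarter turn until the catches click in behind the lugs, then let go. The filter is clamped at no particular angle, so feel for the gaps; never force the bowl down or on past the click, and leave the other things on the bench where they are.

Things in the scene. Friction and masses are not known exactly. Their poses are not given: they have to be found in the camera images.
- bowl_center (a point): Centre, 42 mm above the mouth, of the filter bowl: loose grey plastic cup, 85 mm high, 0.10 to 0.18 kg, standing mouth down. Round body, 48 mm in diameter; grip it 40 to 56 mm above the mouth. Dome from 56 to 70 mm, then a black drain cock with a wing (26 x 5 mm) along x. z up, to the drain cock; the lugs lie along its x.
- bowl_mouth (a point): Centre of the bowl's mouth (its underside), same axes. Wall there 48 mm outside, 41 mm inside diameter. Two equal lugs on the wall, towards +x and -x (either way round fits): 3 to 9 mm above the mouth, reaching 28.5 mm from the axis, 26 mm wide (29 degrees either side of x), ends rounded.
- socket (a point): On the socket's axis, in the plane of its rim, 176 mm above the bench, z up. Socket: aluminium collar, 74 mm outside, open upward, of a filter-regulator held upside down by its round black bonnet in a grey vise. The axes here are the VISE'S: x from its screw handle to its fixed jaw. The filter is turned about z against them by an unknown angle of up to 27 degrees either way.
- lips (a point): On the axis, 6 mm below the rim: the underside of the two lips (0.5 to 6 mm below the rim, inner radius 25.5 mm, bore behind 31 mm). Between them are two gaps, 65 degrees wide (a lug has 3 degrees to spare each way), at the filter's own +x (pressure gauge side) and -x; its brass ports are on +y and -y. Lugs resting on the lips put bowl_mouth 3.5 mm below the rim. Axes as socket.
- seal_top (a point): On the axis, 11 mm below the rim: top of the free spring seal that the mouth presses on. 3 N to start, 1.5 N more per mm, 6.5 mm at most. The lugs clear the lips when the mouth is 15 mm below the rim; 16 mm (10 N) lets them slide. Turns clockwise only, seat greased, 0.05 to 0.2 N m; let go, the locked bowl rises to 15 mm below the rim. Over 40 N on the filter cracks the bowl.
- element_top (a point): On the axis: top of the filter element, a white pleated cylinder 32 mm in diameter, that stands up through the socket to 17 mm above the rim; the bowl goes over it. Axes as socket.
- catch_a (a joint): One of two spring catches in the collar's side, 56 degrees clockwise of the filter's +x: steel pin, black knob outside. In m: 0 home; pushed out about 0.002 by a passing lug; snaps back to 0 behind it (the click). From the gap, a lug meets it after 25 degrees of turn (then up to 0.3 N m), has passed it at about 88, and meets a hard stop at about 92.
- catch_b (a joint): The other catch, the same, 56 degrees clockwise of the filter's -x; both work together, one for each lug.
- oil_bottle: White oil bottle, 42 mm in diameter, 105 mm high, upright; origin under its centre. Bystander.
- grease_tub: White round tub with a lid, 72 mm in diameter, 55 mm high, upright; origin under its centre. Bystander.
- cassette: Stack of steel bicycle sprockets lying flat, 104 mm across, 30 mm high; origin under its centre. Bystander.
- pedal: Black bicycle pedal lying flat, about 100 x 80 mm, 28 mm high, its axle (45 mm more) along its x; origin under its centre. Bystander.
- wrench: Steel wrench, 170 mm long, lying along its x. Bystander.
- screwdriver: Screwdriver with a black handle, 200 mm long, lying along its x. Bystander.
- old_element: Used filter element, white pleated cylinder, 32 mm in diameter, 36 mm high, upright; origin under its centre. Bystander.
Things that resemble listed ones, but are neither listed nor needed, are in the scene too. What is shaped like the part that bears bowl_center but purple or yellow is not meant.

How it is judged:
By the outcome, as a careful person would: the job done as asked, in the order asked, and still so for the second after the job is handed in, with the robot touching nothing.
It also fails if it takes over 72 s, if anything falls off the work surface, if the arm or the gripper's body presses on something with over 40 N, if the wrist force passes 120 N, or if a joint passes its speed limit or range.

## Working session

There is one attempt and no reset: what is moved stays moved. The work goes in short steps, Python scripts to look and compute and a tool call to move; the robot and the scene stay as the last step left them, time stands still between calls to the robot, and variables do not carry over. Pictures are saved under pics/ and viewed, at most 10 in all, crops included, and the job is handed in when it is done.

Besides the shell and the picture viewer there is one more tool, called after "Request:" as name(argument=value, ...) on one line, values as JSON. drive_tool: Moves the arm, as the interface text tells. Its arguments: {"type":"object","properties":{"travel":{"type":"array"},"angular":{"type":"array"},"jaw":{"type":"array"},"newtons":{"type":"number"}},"required":["travel","angular","jaw"]}

```bash
mkdir -p pics
cat > h.py <<'E'
import numpy as np, cv2
from plant import *
def save(c,n):
    r=read_camera(c); cv2.imwrite('pics/'+n,cv2.cvtColor(r['frame'],cv2.COLOR_RGB2BGR)); return r
def proj(r,p):
    c=np.array(r['attitude']).T@(np.array(p)-r['origin']); u=np.array(r['mtx'])@c; return (u[:2]/u[2]).round(1)
def ray(r,px,z):
    d=np.array(r['attitude'])@np.linalg.inv(r['mtx'])@np.array([px[0],px[1],1.]); o=np.array(r['origin']); return (o+d*(z-o[2])/d[2]).round(4)
E
python3 - <<'E'
from h import *
a=save('scene','s1.png');b=save('top','t1.png')
cv2.imwrite('pics/st.png',np.vstack([cv2.imread('pics/s1.png'),cv2.imread('pics/t1.png')])) if 0 else None
for c,r in(('scene',a),('top',b)):
  print(c,np.round(r['origin'],3))
  for l in ('bowl_center','bowl_mouth','socket','element_top','catch_a'):
    for d in tip_of(c,l)[:4]: print(l,np.round(d['centre'],3),round(d['p'],2),proj(r,d['centre']))
E
```

```text
scene [0.992 0.678 0.721]
bowl_center [ 0.578 -0.176  0.04 ] 0.85 [219.4 193.5]
bowl_center [ 0.479 -0.286  0.046] 0.69 [228.8 168.7]
bowl_center [ 0.486 -0.192  0.039] 0.58 [240.5 183. ]
bowl_mouth [ 0.487 -0.196 -0.002] 0.74 [240.2 192. ]
bowl_mouth [ 0.483 -0.29   0.001] 0.64 [228.  178.8]
bowl_mouth [ 0.577 -0.178  0.003] 0.57 [220.1 202. ]
socket [0.579 0.236 0.173] 0.71 [301.3 234.8]
element_top [0.58  0.234 0.197] 0.84 [301.2 226.5]
element_top [0.582 0.233 0.173] 0.73 [299.6 234.4]Traceback (most recent call last):
  File "<stdin>", line 7, in <module>
ValueError: it knows: bowl_center, bowl_mouth, cassette, element_top, grease_tub, lips, oil_bottle, old_element, pedal, screwdriver, seal_top, socket, wrench
```

View pics/s1.png

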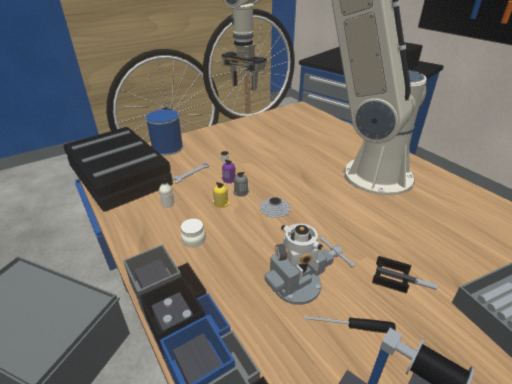

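View pics/t1.png

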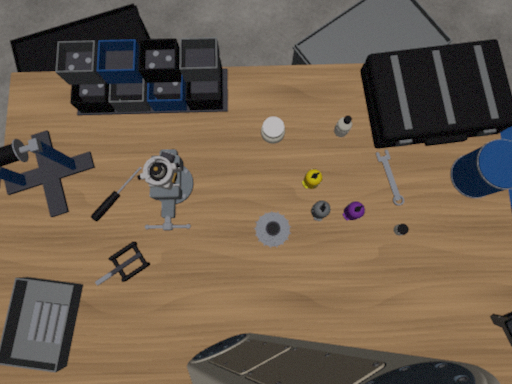

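The grey bowl is at scene (241,183) and top (321,209). The look-alikes are the purple one at scene (229,172) / top (355,211) and the yellow one at scene (221,194) / top (313,178). The dark item at top (401,229) is too small to be a bowl. I choose the grey one and will check it in a close crop.

Run:
```python
from h import *
b=read_camera('top')
for l in ('bowl_center','socket','element_top','lips'):
    for d in tip_of('top',l)[:4]: print(l,np.round(d['centre'],3),round(d['p'],2),proj(b,d['centre']))
f=b['frame'][:,:,::-1]
c1=cv2.resize(f[165:245,280:370],None,fx=4,fy=4,interpolation=2)
c2=cv2.resize(f[140:240,125:215],None,fx=4,fy=4,interpolation=2)[:320]
cv2.imwrite('pics/c.png',np.hstack([c1,c2]))
# vise axis: handle centre vs fixed jaw
w=read_camera('wrist');s=get_state();R=np.array(s['eef_rot']);print(R.round(3))
print('cam in tool',(R.T@(np.array(w['origin'])-s['ee_pos'])).round(3),(R.T@w['attitude']).round(3),np.round(w['mtx'],0))
```

```text
bowl_center [ 0.483 -0.286  0.044] 0.8 [355.  209.9]
bowl_center [ 0.577 -0.169  0.04 ] 0.8 [311.3 178.4]
bowl_center [ 0.486 -0.196  0.044] 0.68 [322.7 209.4]
bowl_center [0.556 0.4   0.001] 0.4 [116.3 192.7]
socket [0.58  0.237 0.176] 0.9 [156.7 169.8]
element_top [0.575 0.237 0.19 ] 0.93 [155.  170.4]
element_top [0.576 0.237 0.165] 0.46 [157.5 172.2]
lips [0.575 0.235 0.169] 0.62 [157.8 172.3]
[[ 0.932  0.363 -0.   ]
 [ 0.363 -0.932 -0.   ]
 [-0.     0.    -1.   ]]
cam in tool [ 0.072 -0.    -0.17 ] [[-0.001 -0.967 -0.256]
 [ 1.    -0.001 -0.001]
 [ 0.001 -0.256  0.967]] [[319.   0. 257.]
 [  0. 319. 190.]
 [  0.   0.   1.]]
```

View pics/c.png

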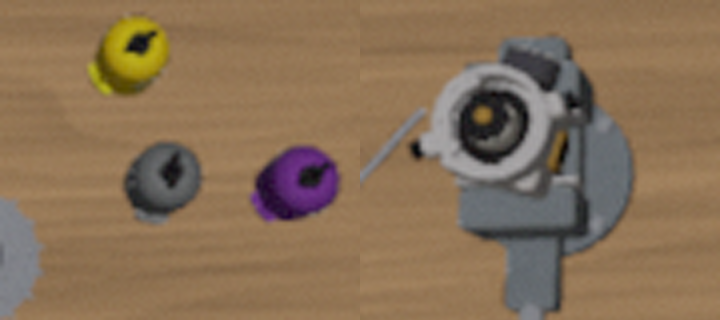

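The crop confirms the choice: the grey bowl is at top (322,208), with a black wing on top. The socket is at top (157,170).

Request:
drive_tool(travel=[[2.5,3.75,0.75],[5,7.5,1.5],[7.5,11.25,2.25],[10,15,3],[12.5,18.75,3.75],[15,22.5,4.5],[17.5,26.25,5.25],[20,30,6]], angular=[[0,0,0.06],[0,0,0.12],[0,0,0.18],[0,0,0.24],[0,0,0.3],[0,0,0.36],[0,0,0.43],[0,0,0.5]], jaw=[0.75,0.75,0.75,0.75,0.75,0.75,0.75,0.75])

```text
time: 1.4
ee_pos: [0.4278, -0.2807, 0.2752]
eef_rot: [[0.641, 0.767, 0.001], [0.767, -0.641, -0.0], [0.0, 0.001, -1.0]]
contact_force: [1.1, 0.1, 0.6]
width: 0.0686
gripper_force: 0.0
```

Request:
drive_tool(travel=[[2,3,0],[4,6,0],[5.9,8.8,0],[5.9,8.8,0],[5.9,8.8,0]], angular=[[0,0,0],[0,0,0],[0,0,0],[0,0,0],[0,0,0]], jaw=[0.75,0.75,0.75,0.75,0.75])

```text
time: 1.9
ee_pos: [0.4861, -0.194, 0.2746]
eef_rot: [[0.642, 0.767, -0.0], [0.767, -0.642, -0.0], [-0.0, 0.0, -1.0]]
contact_force: [-0.3, 0.6, -0.0]
width: 0.0685
gripper_force: 0.0
```

Run:
```python
from h import *
w=save('wrist','w1.png');s=get_state();print(s['time'],np.round(s['ee_pos'],4),np.round(s['eef_rot'],3),s['contact_force'],s['q'],s['width'])
for l in ('bowl_center','bowl_mouth'):
    for d in tip_of('wrist',l)[:4]: print(l,np.round(d['centre'],4),round(d['p'],2),proj(w,d['centre']))
f=cv2.imread('pics/w1.png');cv2.imwrite('pics/w1b.png',cv2.resize(f,(768,576),interpolation=2))
```

```text
1.95 [ 0.4857 -0.1946  0.2745] [[ 0.643  0.766 -0.   ]
 [ 0.766 -0.643 -0.   ]
 [-0.    -0.    -1.   ]] [-0.05296089 -1.09906283 -0.2994108 ] [-2.19776873e+01  7.91324857e+00  1.01921457e+02 -2.61280854e-02
  7.01777110e+01  1.80426660e+01] 0.06890649907958964
bowl_center [ 0.4784 -0.2869  0.0413] 0.8 [297.3 220.2]
bowl_center [ 0.4846 -0.192   0.0392] 0.76 [255.3 163.3]
bowl_center [ 0.5731 -0.1735  0.0439] 0.76 [301.3 106.2]
bowl_mouth [ 0.4791 -0.2895  0.0011] 0.94 [295.5 211.7]
bowl_mouth [ 0.4854 -0.1887  0.0042] 0.83 [254.4 156.8]
bowl_mouth [ 0.5745 -0.1704  0.0029] 0.67 [296.6 103.6]
```

View pics/w1b.png

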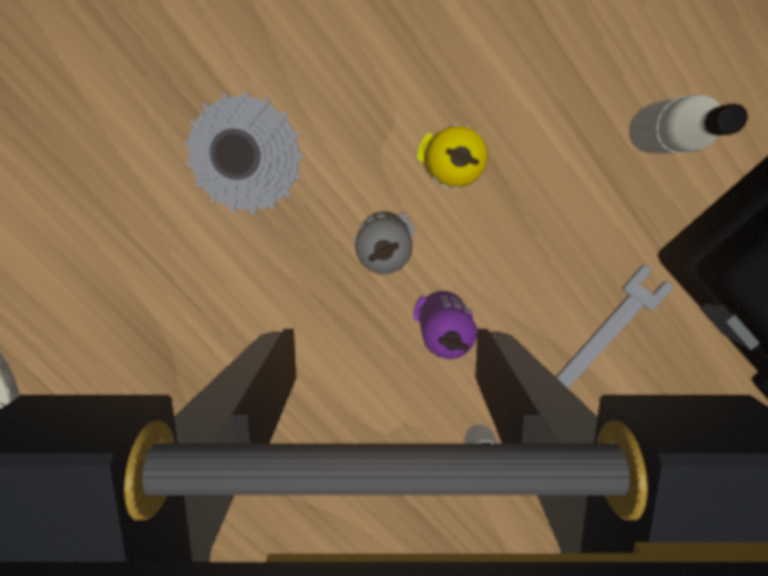

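The wrist picture shows the grey bowl at (256,162), its wing centred near (256,167), and a lug at about (270,148). I'll measure the wing accurately.

Run:
```python
from h import *
w=read_camera('wrist');g=cv2.cvtColor(w['frame'],cv2.COLOR_RGB2GRAY).astype(int)
f=w['frame']
sub=g[140:185,235:278]
for y in range(138,186,1): print(y,' '.join('%3d'%v for v in g[y,235:279:1]))
```

```text
138 141 142 142 140 137 133 132 130 131 130 131 132 135 137 138 138 137 135 134 130 127 126 129 132 133 134 135 135 135 134 132 131 128 128 131 134 135 135 136 136 136 136 135 133
139 138 141 142 142 140 137 134 131 130 130 130 131 133 133 133 128 126 123 118 111 108 105 110 115 117 121 125 130 133 134 132 130 125 125 128 130 134 135 137 136 136 136 135 135
140 135 138 141 142 141 140 137 133 132 131 130 130 127 122 116 105  99  97  90  86  83  78  79  82  87  93 103 115 124 129 127 122 118 121 124 126 131 134 135 137 136 136 136 135
141 131 136 139 141 142 141 139 136 133 130 127 121 113 101  87  77  81  86  84  82  80  71  64  64  66  70  75  87 102 113 115 115 116 119 122 124 126 131 135 136 136 136 136 136
142 128 133 137 139 141 142 140 139 134 127 118 106  92  81  70  71  89 101  99  92  88  75  64  63  62  62  64  66  76  90 103 116 124 126 126 123 122 127 132 134 135 137 137 136
143 126 129 133 136 139 141 142 139 130 116 104  94  90  85  73  74  93 106 103  94  87  75  66  64  65  64  63  63  65  73  90 108 121 126 128 126 121 123 128 133 135 136 137 137
144 127 126 129 133 
[... 6839 characters left out ...]
 130 130 129 127 125 126 126 127 130 133 135 135 132 125 121 124 128 130 129 127 126 128 130 131 131 132 132 131 130 128 128 127 129 133 136 139 139 138 134 133
183 122 125 127 129 131 131 130 130 127 126 125 126 128 130 134 137 138 135 134 133 133 131 130 128 128 130 132 132 132 132 131 131 130 129 128 127 128 129 132 136 138 139 138 135
184 122 123 125 128 130 131 131 130 128 127 126 125 127 127 131 135 137 138 137 136 133 131 130 128 127 129 131 132 132 132 131 132 131 131 129 128 128 128 129 133 137 139 138 137
185 124 122 123 126 129 131 131 131 131 129 127 125 126 126 130 132 136 138 139 137 136 133 130 129 127 128 130 132 133 132 132 132 131 132 131 129 128 127 128 130 134 138 139 139
```

Run:
```python
from h import *
w=read_camera('wrist')
a=ray(w,(246,170.7),.082);b=ray(w,(264.3,161.3),.082)
print(a,b,(a+b)/2,np.linalg.norm(a-b),np.degrees(np.arctan2(*(b-a)[1::-1])))
# cylinder silhouette: edges row 160: x 236.5..273.6 -> shoulder z .056
print((ray(w,(236.5,160),.056)+ray(w,(274,160),.056))/2, np.linalg.norm(ray(w,(236.5,160),.056)-ray(w,(274,160),.056)))
print(ray(w,(255.2,181),.056), proj(w,[.4855,-.192,.056]),proj(w,[.4855,-.192,.0]))
```

```text
[ 0.4752 -0.1872  0.082 ] [ 0.4985 -0.1925  0.082 ] [ 0.48685 -0.18985  0.082  ] 0.023895187800057137 -12.814894108109227
[ 0.4886 -0.1878  0.056 ] 0.0461202775360253
[ 0.4714 -0.208   0.056 ] [255.5 164.2] [255.7 157.1]
```

Request:
drive_tool(travel=[[0.1,0.4,-3],[0.1,0.45,-7],[0.1,0.45,-11],[0.1,0.45,-15],[0.1,0.45,-19],[0.1,0.45,-22],[0.1,0.45,-24.5],[0.1,0.45,-24.5]], angular=[[0,0,0],[0,0,0],[0,0,0],[0,0,0],[0,0,0],[0,0,0],[0,0,0],[0,0,0]], jaw=[0.75,0.75,0.75,0.75,0.75,0.75,0.75,0.75])

```text
time: 2.95
ee_pos: [0.4845, -0.1896, 0.0268]
eef_rot: [[0.644, 0.765, -0.005], [0.765, -0.644, 0.002], [-0.002, -0.005, -1.0]]
contact_force: [0.2, 0.5, 0.3]
width: 0.0691
gripper_force: 0.0
```

Request:
drive_tool(travel=[[0,0,0],[0,0,0],[0,0,0],[0,0,0],[0,0,0],[0,0,0]], angular=[[0,0,0],[0,0,0],[0,0,0],[0,0,0],[0,0,0],[0,0,0]], jaw=[0.5,0.45,0.4,0.4,0.4,0.4], newtons=30)

```text
time: 3.55
ee_pos: [0.4881, -0.1903, 0.0311]
eef_rot: [[0.643, 0.766, 0.002], [0.766, -0.643, -0.001], [0.001, 0.002, -1.0]]
contact_force: [-1.7, -0.7, 7.6]
width: 0.0472
gripper_force: 30.0
```

Run:
```python
from h import *
w=save('wrist','w2.png');s=get_state();print(s['time'],np.round(s['ee_pos'],4),s['width'],s['gripper_force'],np.round(s['contact_force'],2))
```

```text
3.6 [ 0.488  -0.1903  0.0311] 0.04744957991029264 30.00179542974365 [-0.43 -0.2   7.12]
```

View pics/w2.png

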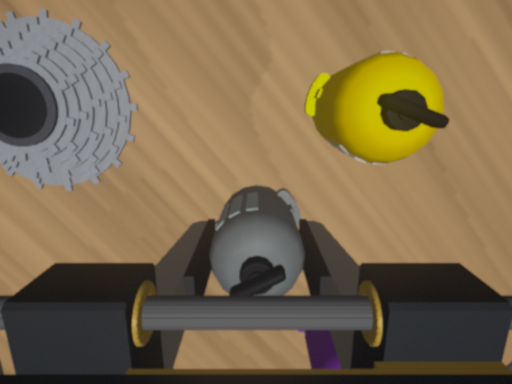

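The bowl is held between the pads. Its wing runs from (232,294) to (285,269) and its lug shows at (287,198). I'll work out its offset in the grip, then lift.

Run:
```python
from h import *
w=read_camera('wrist');s=get_state();R=np.array(s['eef_rot'])
for z in(.08,.085):
  a=ray(w,(232,293),z);b=ray(w,(285,269),z)
  print(a,b,np.linalg.norm(a-b),np.degrees(np.arctan2(*(b-a)[1::-1])),'tool off',(R.T@((a+b)/2-s['ee_pos'])).round(4))
# lug ends, outer edge midpoint z 9mm: pixel ~ (289,193)
l=ray(w,(288,196),.009); print('lug',l, np.degrees(np.arctan2(l[1]-s['ee_pos'][1],l[0]-s['ee_pos'][0])), np.linalg.norm((l-s['ee_pos'])[:2]))
# far edge of body: silhouette top at (260,187) is bottom outer wall z=0
print('far',(R.T@(ray(w,(258,187),.0)-s['ee_pos'])).round(4))
```

```text
[ 0.476  -0.1876  0.08  ] [ 0.5006 -0.1934  0.08  ] 0.025274493071078662 -13.266480846583674 tool off [ 0.      0.0004 -0.0489]
[ 0.4784 -0.1854  0.085 ] [ 0.5019 -0.1909  0.085 ] 0.024135036772294356 -13.172553423326828 tool off [ 0.003   0.0003 -0.0539]
lug [ 0.5141 -0.1894  0.009 ] 1.9783694392497784 0.026047740059594544
far [0.021  0.0005 0.0311]
```

Request:
drive_tool(travel=[[0,0,1],[0,0,4],[0,0,8],[0,0,12],[0,0,16],[0,0,20],[0,0,24],[0,0,25]], angular=[[0,0,0],[0,0,0],[0,0,0],[0,0,0],[0,0,0],[0,0,0],[0,0,0],[0,0,0]], jaw=[0.4,0.4,0.4,0.4,0.4,0.4,0.4,0.4])

```text
time: 4.45
ee_pos: [0.4887, -0.1904, 0.285]
eef_rot: [[0.643, 0.766, 0.007], [0.766, -0.643, -0.003], [0.002, 0.007, -1.0]]
contact_force: [-0.8, -0.4, -0.4]
width: 0.0473
gripper_force: 30.0
```

Request:
drive_tool(travel=[[0.3,4,0],[0.7,8.5,0],[1.1,13,0],[1.6,17.5,0],[2.0,22,0],[2.4,26.5,0],[2.8,31,0],[3.2,35.5,0]], angular=[[0,0,0],[0,0,0],[0,0,0],[0,0,0],[0,0,0],[0,0,0],[0,0,0],[0,0,0]], jaw=[0.4,0.4,0.4,0.4,0.4,0.4,0.4,0.4])

```text
time: 5.25
ee_pos: [0.5182, 0.167, 0.2791]
eef_rot: [[0.643, 0.766, -0.001], [0.766, -0.643, -0.0], [-0.001, -0.0, -1.0]]
contact_force: [0.5, 0.1, -1.2]
width: 0.0469
gripper_force: 30.0
```

Request:
drive_tool(travel=[[0,0,0],[0,0,0],[0,0,0]], angular=[[0,0,0],[0,0,0],[0,0,0]], jaw=[0.4,0.4,0.4])

```text
time: 5.55
ee_pos: [0.5185, 0.1642, 0.2791]
eef_rot: [[0.644, 0.765, -0.001], [0.765, -0.644, -0.001], [-0.001, -0.0, -1.0]]
contact_force: [0.0, -0.5, -2.2]
width: 0.0472
gripper_force: 30.0
```

Run:
```python
from h import *
w=save('wrist','w3.png');s=get_state();print(s['time'],np.round(s['ee_pos'],4),s['width'],np.round(s['contact_force'],2),np.round(s['ft_torque'],3))
for l in ('socket','element_top','lips'):
    for d in tip_of('wrist',l)[:2]: print(l,np.round(d['centre'],4),round(d['p'],2),proj(w,d['centre']))
f=cv2.imread('pics/w3.png')
u=proj(w,[.578,.236,.176]).astype(int);print(u)
c=f[max(0,u[1]-90):u[1]+90,max(0,u[0]-110):u[0]+110];print(c.shape)
cv2.imwrite('pics/w3c.png',cv2.resize(c,None,fx=3,fy=3,interpolation=2))
```

```text
5.6 [0.5187 0.164  0.2793] 0.0476939215089825 [ 0.15  0.19 -2.08] [-0.044 -0.045  0.071]
socket [0.5746 0.2362 0.1743] 0.77 [253.1  81.5]
element_top [0.5781 0.2383 0.1943] 0.78 [254.5  74.1]
lips [0.5758 0.238  0.1712] 0.82 [252.8  79. ]
[256  78]
(168, 220, 3)
```

View pics/w3c.png

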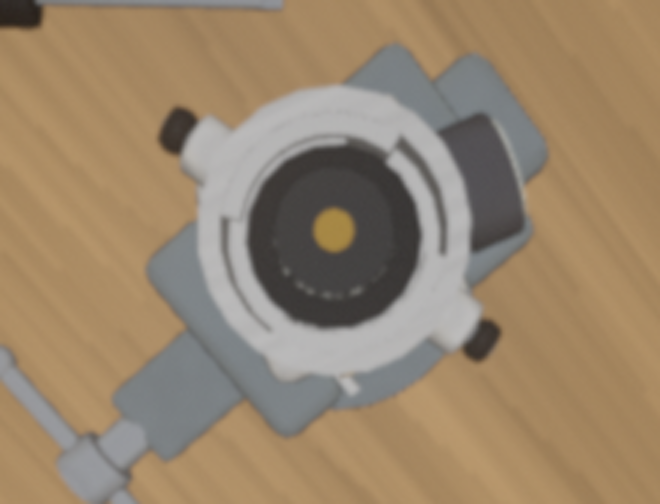

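The crop shows the socket centred at full-frame (257,77), the black gauge at (310,61), and the catch knobs at (206,43) and (306,113).

Run:
```python
from h import *
w=read_camera('wrist');s=get_state();R=np.array(s['eef_rot'])
P=lambda x,y,z: ray(w,(146+x/3,y/3),z)
ang=lambda v:np.degrees(np.arctan2(v[1],v[0]))
c=P(334,231,.176);print('rim c',c, P(198,231,.176)-P(470,231,.176),P(334,85,.176)-P(334,378,.176))
print('elem', P(333,230,.176+.017))
for z in(.155,.165): 
  d=P(482,341,z)-P(179,130,z);print('catch a yaw',ang(d),np.linalg.norm(d),'-> filter x',ang(d)+56)
for z in (.13,.15): print('gauge',ang(P(493,182,z)-c))
print('vise',ang(P(462,110,.1)-P(92,470,.1)))
# gap edges at rim
for p in((347,137),(226,217),(398,140),(272,330),(443,253),(228,217),(386,160)):
  v=P(*p,.1755)-c; print(p,ang(v),np.linalg.norm(v))
print('tool yaw',ang(R[:,0]))
```

```text
rim c [0.5802 0.2363 0.176 ] [-0.0562  0.0474  0.    ] [0.0484 0.0573 0.    ]
elem [0.5792 0.2356 0.193 ]
catch a yaw -73.6013006454998 0.10590830940015988 -> filter x -17.601300645499805
catch a yaw -73.58516630947429 0.10226837243253649 -> filter x -17.58516630947429
gauge -20.010870586685247
gauge -21.540975918538468
vise 2.461786614740728
(347, 137) 41.59355624500537 0.023806091657388805
(226, 217) 132.65425546753457 0.029373797847741814
(398, 140) 13.20592798166845 0.028456809378424645
(272, 330) -163.77659411740092 0.03114402029282672
(443, 253) -51.04409216224128 0.030224162519414784
(228, 217) 132.60820049906314 0.028808679247754532
(386, 160) 12.25400991447163 0.02262078690054781
tool yaw 49.860891680167256
```

The filter x axis is at about -17.5° from both the catches and the gap edges, and the bowl is at -13°. I'll turn it -4.5° and hover over the socket.

Request:
drive_tool(travel=[[2,2.4,0],[4,4.8,0],[6.1,7.2,0],[6.1,7.2,-2],[6.1,7.2,-3.9],[6.1,7.2,-3.9],[6.1,7.2,-3.9],[6.1,7.2,-3.9]], angular=[[0,0,-0.03],[0,0,-0.06],[0,0,-0.078],[0,0,-0.078],[0,0,-0.078],[0,0,-0.078],[0,0,-0.078],[0,0,-0.078]], jaw=[0.4,0.4,0.4,0.4,0.4,0.4,0.4,0.4])

```text
time: 6.6
ee_pos: [0.5807, 0.2371, 0.2419]
eef_rot: [[0.702, 0.713, 0.002], [0.713, -0.702, 0.001], [0.002, 0.001, -1.0]]
contact_force: [0.5, -0.3, -1.3]
width: 0.0473
gripper_force: 30.0
```

Run:
```python
from h import *
w=save('wrist','w4.png');s=get_state();print(s['time'],np.round(s['ee_pos'],4),np.round(s['contact_force'],2),np.round(s['ft_torque'],3),np.round(s['q'],1))
R=np.array(s['eef_rot']);print(np.degrees(np.arctan2(R[1,0],R[0,0])))
f=cv2.imread('pics/w4.png')[140:340,130:390];cv2.imwrite('pics/w4c.png',cv2.resize(f,None,fx=3,fy=3,interpolation=2))
```

```text
6.65 [0.5807 0.2371 0.2419] [-0.26 -0.26 -0.89] [-0.031  0.005 -0.057] [22.1 19.  91.7 -0.  69.1 66.6]
45.45482047966375
```

View pics/w4c.png

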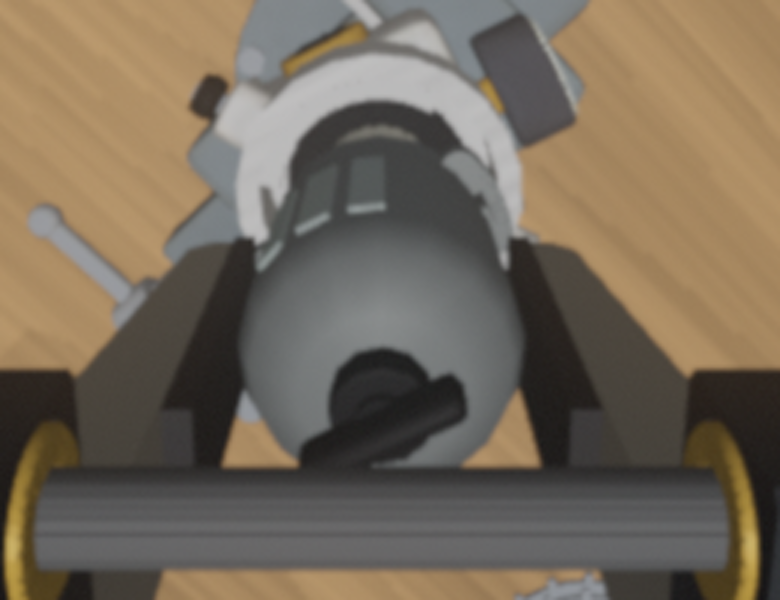

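The picture shows the bowl over the socket. The lug at full-frame (287,200) faces the gap on the gauge side, and the drain cock is centred near (257,273).

Run:
```python
from h import *
w=read_camera('wrist');s=get_state();R=np.array(s['eef_rot']);p=np.array(s['ee_pos'])
T=lambda x,y,z:(R.T@(ray(w,(130+x/3,140+y/3),z)-p)).round(4)
m=p[2]-.031
for h in(.07,.075): print('cock',h,T(380,400,m+h),T(330,400,m+h),T(432,400,m+h))
a,b=T(308,452,m+.0825),T(458,390,m+.0825);print('wing',a,b,(a+b)/2,np.degrees(np.arctan2(b[1]-a[1],b[0]-a[0])),np.linalg.norm(a-b))
print('mouth front edge', T(382,140,m),'-> centre x',T(382,140,m)[0]-.024)
print('rim: front',T(380,52,.176)[0]-.037,'sides',T(237,185,.176),T(522,185,.176))
c=R.T@(np.array([.5802,.2363,.176])-p);print('socket by w3',c.round(4))
```

```text
cock 0.07 [-0.0018 -0.0002 -0.039 ] [-0.0019 -0.0078 -0.039 ] [-0.0019  0.0077 -0.039 ]
cock 0.075 [ 0.0009 -0.0003 -0.044 ] [ 0.0009 -0.0076 -0.044 ] [ 0.0009  0.0074 -0.044 ]
wing [-0.0029 -0.0103 -0.0515] [ 0.0066  0.0105 -0.0515] [ 0.00185  0.0001  -0.0515 ] 65.45236133074873 0.022866788143506293
mouth front edge [0.0212 0.0002 0.031 ] -> centre x -0.0028000000000000004
rim: front -0.001999999999999995 sides [ 0.0005 -0.0372  0.0658] [0.0004 0.0361 0.0659]
socket by w3 [-0.001   0.0003  0.0659]
```

Request:
drive_tool(travel=[[0,0,-0.8],[0,0,-1.6],[0,0,-2.4],[0,0,-3.2],[0,0,-3.4],[0,0,-3.4]], angular=[[0,0,0],[0,0,0],[0,0,0],[0,0,0],[0,0,0],[0,0,0]], jaw=[0.4,0.4,0.4,0.4,0.4,0.4])

```text
time: 7.3
ee_pos: [0.5798, 0.2371, 0.2059]
eef_rot: [[0.701, 0.713, -0.001], [0.713, -0.701, -0.0], [-0.001, -0.0, -1.0]]
contact_force: [0.4, 0.5, -2.4]
width: 0.0474
gripper_force: 30.0
```

Request:
drive_tool(travel=[[0,0,-0.1],[0,0,-0.2],[0,0,-0.3],[0,0,-0.4],[0,0,-0.5],[0,0,-0.5]], angular=[[0,0,0],[0,0,0],[0,0,0],[0,0,0],[0,0,0],[0,0,0]], jaw=[0.4,0.4,0.4,0.4,0.4,0.4])

```text
time: 7.9
ee_pos: [0.58, 0.2372, 0.2015]
eef_rot: [[0.701, 0.713, -0.0], [0.713, -0.701, -0.0], [-0.0, -0.0, -1.0]]
contact_force: [-1.1, -0.0, -1.1]
width: 0.0474
gripper_force: 30.0
```

Request:
drive_tool(travel=[[0,0,-0.1],[0,0,-0.2],[0,0,-0.3],[0,0,-0.4],[0,0,-0.4]], angular=[[0,0,0],[0,0,0],[0,0,0],[0,0,0],[0,0,0]], jaw=[0.4,0.4,0.4,0.4,0.4])

```text
time: 8.4
ee_pos: [0.58, 0.2372, 0.1974]
eef_rot: [[0.701, 0.713, -0.0], [0.713, -0.701, -0.0], [-0.0, -0.0, -1.0]]
contact_force: [0.4, -0.6, -1.0]
width: 0.0473
gripper_force: 30.0
```

Request:
drive_tool(travel=[[0,0,-0.05],[0,0,-0.1],[0,0,-0.15],[0,0,-0.2],[0,0,-0.2],[0,0,-0.2]], angular=[[0,0,0],[0,0,0],[0,0,0],[0,0,0],[0,0,0],[0,0,0]], jaw=[0.4,0.4,0.4,0.4,0.4,0.4])

```text
time: 9.0
ee_pos: [0.5801, 0.2372, 0.1958]
eef_rot: [[0.701, 0.713, 0.0], [0.713, -0.701, 0.0], [0.0, 0.0, -1.0]]
contact_force: [-1.1, 1.3, 2.2]
width: 0.0472
gripper_force: 30.0
```

Run:
```python
from h import *
s=get_state();print(np.round(s['ee_pos'],4),np.round(s['contact_force'],2),np.round(s['ft_torque'],3))
```

```text
[0.5801 0.2372 0.1958] [-1.09  1.29  2.16] [-0.116  0.129  0.038]
```

The bowl touches the seal at 11 mm, so the lugs are in the gaps. I'll press on.

Request:
drive_tool(travel=[[0,0,-0.1],[0,0,-0.2],[0,0,-0.3],[0,0,-0.35],[0,0,-0.4],[0,0,-0.4]], angular=[[0,0,0],[0,0,0],[0,0,0],[0,0,0],[0,0,0],[0,0,0]], jaw=[0.4,0.4,0.4,0.4,0.4,0.4], newtons=42)

```text
time: 9.6
ee_pos: [0.5802, 0.2373, 0.1921]
eef_rot: [[0.701, 0.713, 0.0], [0.713, -0.701, 0.0], [0.001, 0.0, -1.0]]
contact_force: [-2.5, -0.9, 7.6]
width: 0.0471
gripper_force: 42.0
```

Request:
drive_tool(travel=[[0,0,-0.05],[0,0,-0.1],[0,0,-0.12],[0,0,-0.12]], angular=[[0,0,0],[0,0,0],[0,0,0],[0,0,0]], jaw=[0.4,0.4,0.4,0.4])

```text
time: 10.0
ee_pos: [0.5803, 0.2373, 0.1912]
eef_rot: [[0.701, 0.713, 0.001], [0.713, -0.701, 0.0], [0.001, 0.0, -1.0]]
contact_force: [-3.2, -0.6, 9.6]
width: 0.0472
gripper_force: 42.0
```

Run:
```python
from h import *
s=get_state();print(np.round(s['ee_pos'],4),np.round(s['contact_force'],2),np.round(s['ft_torque'],3),s['q'][5])
```

```text
[0.5803 0.2373 0.1912] [-3.21 -0.57  9.64] [-0.237  0.519 -0.004] 66.62209606625213
```

Request:
drive_tool(travel=[[-0.05,0,0],[-0.07,0,0],[-0.07,0,0],[-0.07,0,0],[-0.07,0,0],[-0.07,0,0],[-0.07,0,0],[-0.07,0,0]], angular=[[0,0,0],[0,0,0],[0,0,-0.06],[0,0,-0.12],[0,0,-0.18],[0,0,-0.24],[0,0,-0.3],[0,0,-0.3]], jaw=[0.4,0.4,0.4,0.4,0.4,0.4,0.4,0.4])

```text
time: 10.8
ee_pos: [0.5805, 0.2376, 0.1915]
eef_rot: [[0.881, 0.472, 0.003], [0.472, -0.882, 0.001], [0.003, 0.0, -1.0]]
contact_force: [1.3, -0.9, 8.2]
width: 0.0477
gripper_force: 42.0
```

```bash
cat > st.py <<'E'
from h import *
s=get_state();R=np.array(s['eef_rot']);print(s['time'],np.round(s['ee_pos'],4),np.round(s['contact_force'],2),np.round(s['ft_torque'],3),'q6 %.1f yaw %.1f'%(s['q'][5],np.degrees(np.arctan2(R[1,0],R[0,0]))))
E
python3 st.py
```

```text
10.8 [0.5805 0.2376 0.1915] [ 1.35 -0.93  8.16] [-0.101 -0.039 -0.044] q6 84.0 yaw 28.2
```

Request:
drive_tool(travel=[[0,0,-0.05],[0,0,-0.05],[0,0,-0.05],[0,0,-0.05],[0,0,-0.05],[0,0,-0.05],[0,0,-0.05],[0,0,-0.05]], angular=[[0,0,0],[0,0,-0.06],[0,0,-0.12],[0,0,-0.18],[0,0,-0.24],[0,0,-0.3],[0,0,-0.36],[0,0,-0.36]], jaw=[0.4,0.4,0.4,0.4,0.4,0.4,0.4,0.4])

```text
time: 11.6
ee_pos: [0.5806, 0.237, 0.191]
eef_rot: [[0.991, 0.131, 0.003], [0.131, -0.991, 0.0], [0.003, 0.0, -1.0]]
contact_force: [0.7, -2.0, 9.0]
width: 0.0473
gripper_force: 42.0
```

```bash
python3 st.py
python3 - <<'E'
from h import *
w=save('wrist','w5.png');f=cv2.imread('pics/w5.png')[140:340,130:390];cv2.imwrite('pics/w5c.png',cv2.resize(f,None,fx=3,fy=3,interpolation=2))
E
```

```text
11.6 [0.5806 0.237  0.191 ] [ 0.74 -1.98  9.  ] [-0.559  0.007 -0.168] q6 104.6 yaw 7.5
```

View pics/w5c.png

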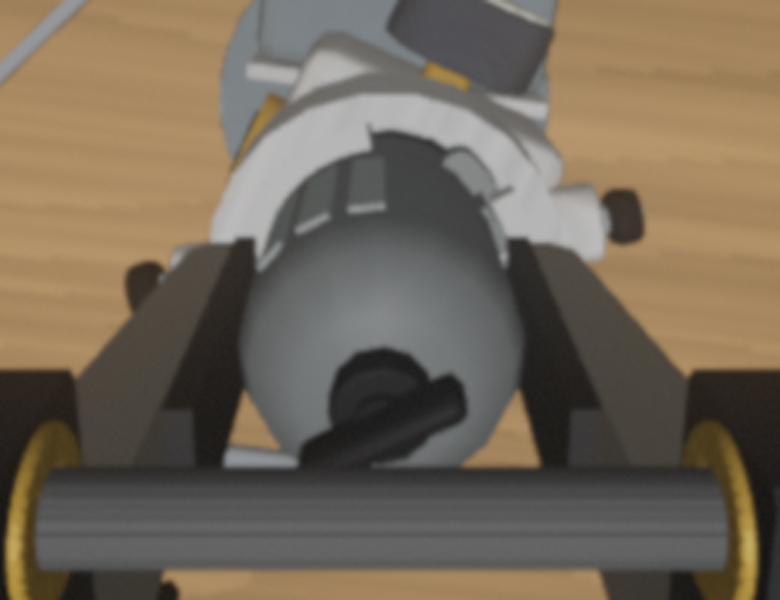

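The bowl turns with the gripper: the wing is unchanged in the frame, and the lug is sliding under the lip at (298,203). I'll keep turning.

Request:
drive_tool(travel=[[0,-0.03,-0.02],[0,-0.03,-0.02],[0,-0.03,-0.02],[0,-0.03,-0.02],[0,-0.03,-0.02],[0,-0.03,-0.02],[0,-0.03,-0.02]], angular=[[0,0,-0.06],[0,0,-0.12],[0,0,-0.18],[0,0,-0.24],[0,0,-0.3],[0,0,-0.36],[0,0,-0.36]], jaw=[0.4,0.4,0.4,0.4,0.4,0.4,0.4])

```text
time: 12.35
ee_pos: [0.5805, 0.2367, 0.1908]
eef_rot: [[0.974, -0.226, 0.003], [-0.226, -0.974, -0.0], [0.003, -0.001, -1.0]]
contact_force: [0.8, -3.5, 9.1]
width: 0.0471
gripper_force: 42.0
```

```bash
python3 st.py
```

```text
12.35 [0.5805 0.2367 0.1908] [ 0.76 -3.51  9.12] [-0.582  0.11  -0.136] q6 125.2 yaw -13.1
```

Request:
drive_tool(travel=[[0,-0.05,0],[0,-0.05,0],[0,-0.05,0],[0,-0.05,0],[0,-0.05,0],[0,-0.05,0],[0,-0.05,0]], angular=[[0,0,-0.06],[0,0,-0.12],[0,0,-0.18],[0,0,-0.24],[0,0,-0.3],[0,0,-0.36],[0,0,-0.36]], jaw=[0.4,0.4,0.4,0.4,0.4,0.4,0.4])

```text
time: 13.05
ee_pos: [0.5805, 0.2363, 0.1909]
eef_rot: [[0.832, -0.555, 0.003], [-0.555, -0.832, 0.0], [0.002, -0.002, -1.0]]
contact_force: [-1.2, -2.7, 9.2]
width: 0.0471
gripper_force: 42.0
```

```bash
python3 st.py
```

```text
13.05 [0.5805 0.2363 0.1909] [-1.22 -2.65  9.21] [-0.49   0.079 -0.251] q6 145.8 yaw -33.7
```

Request:
drive_tool(travel=[[0,0,0],[0,0,0],[0,0,0]], angular=[[0,0,-0.03],[0,0,-0.06],[0,0,-0.06]], jaw=[0.4,0.4,0.4])

```text
time: 13.35
ee_pos: [0.5804, 0.2363, 0.1908]
eef_rot: [[0.798, -0.603, 0.002], [-0.603, -0.798, 0.0], [0.002, -0.002, -1.0]]
contact_force: [-0.5, -2.3, 7.9]
width: 0.0473
gripper_force: 42.0
```

```bash
python3 st.py
```

```text
13.35 [0.5804 0.2363 0.1908] [-0.52 -2.28  7.89] [-0.467  0.186 -0.084] q6 149.1 yaw -37.1
```

Request:
drive_tool(travel=[[0,0,0],[0,0,0],[0,0,0]], angular=[[0,0,-0.03],[0,0,-0.05],[0,0,-0.05]], jaw=[0.4,0.4,0.4])

```text
time: 13.65
ee_pos: [0.5804, 0.2362, 0.1908]
eef_rot: [[0.767, -0.642, 0.002], [-0.642, -0.767, 0.0], [0.002, -0.002, -1.0]]
contact_force: [-0.8, -2.5, 8.8]
width: 0.0471
gripper_force: 42.0
```

```bash
python3 st.py
```

```text
13.65 [0.5804 0.2362 0.1908] [-0.79 -2.48  8.75] [-0.5    0.113 -0.102] q6 152.0 yaw -39.9
```

Request:
drive_tool(travel=[[0,0,0],[0,0,0],[0,0,0]], angular=[[0,0,-0.02],[0,0,-0.03],[0,0,-0.03]], jaw=[0.4,0.4,0.4])

```text
time: 13.95
ee_pos: [0.5804, 0.2362, 0.1908]
eef_rot: [[0.748, -0.664, 0.002], [-0.664, -0.748, -0.0], [0.002, -0.001, -1.0]]
contact_force: [0.2, -2.4, 8.5]
width: 0.0474
gripper_force: 42.0
```

```bash
python3 st.py
```

```text
13.95 [0.5804 0.2362 0.1908] [ 0.16 -2.37  8.51] [-0.469  0.197  0.046] q6 153.7 yaw -41.6
```

Request:
drive_tool(travel=[[0,0,0],[0,0,0],[0,0,0]], angular=[[0,0,-0.02],[0,0,-0.02],[0,0,-0.02]], jaw=[0.4,0.4,0.4])

```text
time: 14.25
ee_pos: [0.5803, 0.2363, 0.1908]
eef_rot: [[0.734, -0.679, 0.002], [-0.679, -0.734, 0.0], [0.002, -0.002, -1.0]]
contact_force: [0.7, -2.0, 9.5]
width: 0.0474
gripper_force: 42.0
```

```bash
python3 st.py
python3 - <<'E'
from h import *
w=save('wrist','w6.png');f=cv2.imread('pics/w6.png')[110:310,130:390];cv2.imwrite('pics/w6c.png',cv2.resize(f,None,fx=3,fy=3,interpolation=2))
E
```

```text
14.25 [0.5803 0.2363 0.1908] [ 0.65 -1.97  9.45] [-0.443  0.186 -0.016] q6 154.8 yaw -42.8
```

View pics/w6c.png

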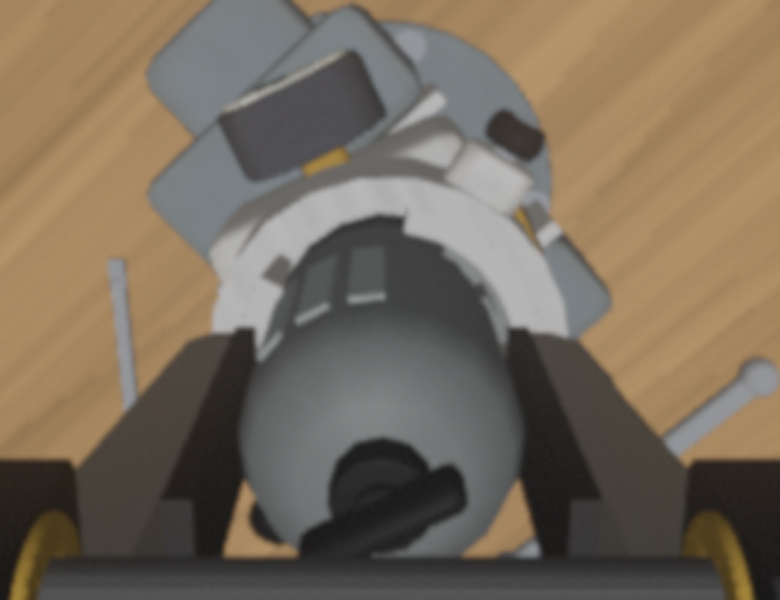

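The knob at full-frame (302,155) seems to stand off its boss, so the catch may still be out. I'll measure the knobs' radius against home.

```bash
cat > k.py <<'E'
from h import *
import sys
def knob(f,w,cx,cy,c=(.580,.236)):
    g=cv2.cvtColor(f,cv2.COLOR_BGR2HSV)[:,:,2].astype(float)
    m=np.zeros(g.shape,np.uint8);m[g<85]=1
    n,l,st,ce=cv2.connectedComponentsWithStats(m)
    i=l[cy,cx]; p=ce[i]; P=ray(w,p,.16); v=P[:2]-np.array(c); return i,st[i][4],p.round(1),np.hypot(*v).round(4),np.degrees(np.arctan2(v[1],v[0])).round(1)
if __name__=='__main__':
    w=read_camera('wrist');f=w['frame'][:,:,::-1].copy()
    print(knob(f,w,302,155))
E
python3 k.py
python3 - <<'E'
# older frames: rebuild camera poses from tool poses
from k import *
w=read_camera('wrist');s=get_state();R=np.array(s['eef_rot']);p=np.array(s['ee_pos'])
rel=R.T@(np.array(w['origin'])-p);A=R.T@np.array(w['attitude'])
def cam(p,yaw):
    c,si=np.cos(np.radians(yaw)),np.sin(np.radians(yaw));Q=np.array([[c,si,0],[si,-c,0],[0,0,-1.]])
    return dict(mtx=w['mtx'],origin=np.array(p)+Q@rel,attitude=Q@A)
w3=cam([.5187,.164,.2793],49.9);f=cv2.imread('pics/w3.png');print('home a',knob(f,w3,306,113),'b',knob(f,w3,206,43))
w5=cam([.5806,.237,.191],7.5);f=cv2.imread('pics/w5.png');print('w5 a',knob(f,w5,338,212))
w4=cam([.5807,.2371,.2419],45.45);f=cv2.imread('pics/w4.png');print('w4 b',knob(f,w4,200,172))
E
```

```text
(np.int32(8), np.int32(202), array([301.1, 154.9]), np.float64(0.0496), np.float64(-76.1))
home a (np.int32(9), np.int32(88), array([306.3, 113.1]), np.float64(0.052), np.float64(-74.6)) b (np.int32(3), np.int32(103), array([204.6,  42.9]), np.float64(0.0523), np.float64(107.9))
w5 a (np.int32(15), np.int32(170), array([337.6, 211.7]), np.float64(0.0524), np.float64(-78.0))
w4 b (np.int32(8), np.int32(97), array([199.2, 172. ]), np.float64(0.0514), np.float64(111.1))
```

Request:
drive_tool(travel=[[0,0,0],[0,0,0],[0,0,0]], angular=[[0,0,-0.01],[0,0,-0.02],[0,0,-0.02]], jaw=[0.4,0.4,0.4])

```text
time: 14.7
ee_pos: [0.5802, 0.2363, 0.1908]
eef_rot: [[0.72, -0.694, 0.002], [-0.694, -0.72, 0.0], [0.001, -0.001, -1.0]]
contact_force: [-0.8, -2.2, 9.2]
width: 0.0474
gripper_force: 42.0
```

```bash
python3 st.py; python3 k.py
python3 - <<'E'
from h import *
# effect of assumed height on radius, this view
w=read_camera('wrist')
for z in(.155,.16,.165,.17): print(z,np.hypot(*(ray(w,(301,155),z)[:2]-[.58,.236])).round(4))
E
```

```text
14.7 [0.5802 0.2363 0.1908] [-0.79 -2.16  9.17] [-0.465  0.284  0.01 ] q6 156.0 yaw -43.9
(np.int32(6), np.int32(202), array([299.9, 153.9]), np.float64(0.0496), np.float64(-76.2))
0.155 0.0492
0.16 0.0494
0.165 0.0497
0.17 0.05
```

The knob radius has dropped from 52.4 mm (catch out) to 49.6 mm, and the torque fell to zero. Both say the catches have clicked home. I'll ease up, release and retreat.

Request:
drive_tool(travel=[[0,0,0.05],[0,0,0.1],[0,0,0.1]], angular=[[0,0,0],[0,0,0],[0,0,0]], jaw=[0.4,0.4,0.4])

```text
time: 15.1
ee_pos: [0.5802, 0.2363, 0.1916]
eef_rot: [[0.721, -0.693, 0.002], [-0.693, -0.721, 0.0], [0.001, -0.001, -1.0]]
contact_force: [-0.3, -1.8, 8.3]
width: 0.0472
gripper_force: 42.0
```

```bash
python3 st.py; python3 k.py
```

```text
15.1 [0.5802 0.2363 0.1916] [-0.28 -1.84  8.34] [-0.329  0.137  0.039] q6 156.0 yaw -43.9
(np.int32(6), np.int32(202), array([299.7, 153.6]), np.float64(0.0496), np.float64(-76.1))
```

Request:
drive_tool(travel=[[0,0,0],[0,0,0],[0,0,0],[0,0,0],[0,0,0],[0,0,0]], angular=[[0,0,0],[0,0,0],[0,0,0],[0,0,0],[0,0,0],[0,0,0]], jaw=[0.55,0.65,0.75,0.75,0.75,0.75])

```text
time: 15.75
ee_pos: [0.5793, 0.2364, 0.1906]
eef_rot: [[0.721, -0.693, -0.0], [-0.693, -0.721, -0.0], [-0.0, 0.0, -1.0]]
contact_force: [0.8, -0.6, 0.4]
width: 0.0691
gripper_force: 0.0
```

```bash
python3 st.py; python3 k.py
```

```text
15.75 [0.5793 0.2364 0.1906] [ 0.81 -0.61  0.39] [ 0.091 -0.019  0.02 ] q6 156.0 yaw -43.9
(np.int32(8), np.int32(207), array([298.9, 152.7]), np.float64(0.0497), np.float64(-76.0))
```

Request:
drive_tool(travel=[[0,0,1.5],[0,0,4.5],[0,0,8.5],[0,0,12.5],[-2,2,14],[-4,4,14],[-4,4,14],[-4,4,14]], angular=[[0,0,0],[0,0,0],[0,0,0],[0,0,0],[0,0,0],[0,0,0],[0,0,0],[0,0,0]], jaw=[0.75,0.75,0.75,0.75,0.75,0.75,0.75,0.75])

```text
time: 16.6
ee_pos: [0.5393, 0.2765, 0.3317]
eef_rot: [[0.721, -0.692, 0.001], [-0.692, -0.721, 0.0], [0.001, -0.001, -1.0]]
contact_force: [1.2, 0.3, 0.4]
width: 0.0689
gripper_force: 0.0
```

```bash
python3 st.py
python3 - <<'E'
from h import *
w=save('wrist','w7.png')
for d in tip_of('wrist','bowl_center')[:2]: print(np.round(d['centre'],4),d['p'])
u=proj(w,[.58,.236,.2]).astype(int);print(u)
y0,x0=max(0,u[1]-95),max(0,u[0]-110);print(x0,y0)
f=cv2.imread('pics/w7.png')[y0:u[1]+95,x0:x0+220];cv2.imwrite('pics/w7c.png',cv2.resize(f,None,fx=3,fy=3,interpolation=2))
E
```

```text
16.6 [0.5393 0.2765 0.3317] [1.18 0.3  0.4 ] [0.047 0.003 0.003] q6 160.9 yaw -43.8
[0.58   0.2366 0.2012] 0.94
[258 121]
148 26
```

View pics/w7c.png

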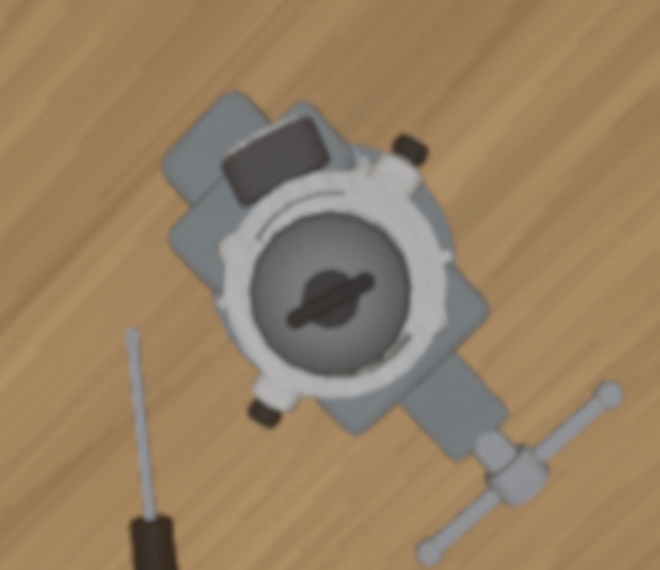

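The bowl is seated and upright at full-frame (258,124), with both knobs close to their bosses. I'll check the numbers once more.

Run:
```python
from h import *
w=read_camera('wrist');ang=lambda v:np.degrees(np.arctan2(v[1],v[0]))
P=lambda x,y,z: ray(w,(148+x/3,26+y/3),z)
d=P(290,320,.243)-P(372,281,.243);print('wing',ang(d),np.linalg.norm(d))
from k import knob
f=w['frame'][:,:,::-1].copy()
a,b=knob(f,w,148+136,26+50),knob(f,w,148+88,26+137);print(a,b)
A,B=ray(w,a[2],.16),ray(w,b[2],.16);print('catch sep',np.linalg.norm(A-B),ang(A-B))
# home separation, same z, w3 camera
s=get_state();R=np.array(s['eef_rot']);p=np.array(s['ee_pos']);rel=R.T@(np.array(w['origin'])-p);M=R.T@np.array(w['attitude'])
y=np.radians(49.9);Q=np.array([[np.cos(y),np.sin(y),0],[np.sin(y),-np.cos(y),0],[0,0,-1.]])
w3=dict(mtx=w['mtx'],origin=np.array([.5187,.164,.2793])+Q@rel,attitude=Q@M)
print('home sep',np.linalg.norm(ray(w3,(306.3,113.1),.16)-ray(w3,(204.6,42.9),.16)))
```

```text
wing 70.95876926156058 0.023908157603629788
(np.int32(6), np.int32(66), array([283.9,  76.3]), np.float64(0.0508), np.float64(-75.1)) (np.int32(14), np.int32(52), array([235.1, 164.6]), np.float64(0.0528), np.float64(108.4))
catch sep 0.10364641817255434 -73.34840957773494
home sep 0.10440306508910552
```

The knob separation is 103.6 mm against 104.4 mm at home (it would be about 108 mm with the catches out). The bowl has turned about 89° and sits at the right height.

```bash
python3 -c "
from plant import *
print(hand_in())"
```

```text
the job is handed in; nothing more can be done
None
```

The grey bowl is on the filter, pressed onto the seal and twisted about 89° clockwise; both catches measured back home, and I released it and handed the job in at about 17 s without touching the bystanders.

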